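# Feel out the sticky spot of the slab trimmer's slide

### The arm

A 6-joint arm with a two-finger parallel gripper is mounted at the origin on the work surface. World frame = base frame: x ahead of the robot, y to its left, z up, the work surface at z = 0. Lengths are in m, angles in rad, forces in N, time in s.
With the tool pointing down it reaches from about 0.275 to 0.75 m from the base axis. Payload 10.2 kg.
Tool frame: the origin (TCP) lies midway between the tips of the shut fingers; the grasp point (between the pads) lies 19 mm behind it (env.grip_point_offset is the distance from the TCP to the grasp point, in m); z points along the fingers, y is the line along which they close (so a half turn about z gives the same grasp; the last joint's range is limited). The gripper opens to 88 mm and grips with 3 to 60 N. Pads are 18 mm wide; open, the fingers measure 123 mm over their backs; the gripper's body (75 mm by 187 mm) begins 45 mm behind the grasp point.
Start: joints at [1.026, 0.313, 1.498, -0, 1.331, -0.223], TCP at [0.166, 0.498, 0.239] pointing down, gripper open.
Joint ranges: [-2.94, 2.94], [-0.97, 2.17], [0.19, 2.56], [-1.23, 4.37], [0.02, 3.11], [-2.88, 2.88]. Speed limits (rad/s): [2.39, 2.39, 3.01, 3.14, 3.14, 3.14].

### API

Orientations are given as a unit quaternion [x, y, z, w].
In Python, from rig import env gives the robot as it stands.
- The arm moves only by the shell command python3 -m inch 'ROWS' [FORCE]. ROWS is JSON, a list of rows, each an object of numbers: "claw": the gripper command: -1 is shut, 1 is fully open, values between are in proportion; "dx", "dy", "dz": the shift along the tool's x, y, z in units of 1 m (1.0 is 1 m); "roll": the turn about the tool's z in units of 0.5 rad (1.0 is 0.5 rad). In form: [{"claw": .., "dx": .., "dy": .., "dz": .., "roll": ..}, ...]. A call has 1 to 5 rows; each row is the pose to reach, as a shift and turn from the pose commanded when the call began, along the tool's axes at that moment; what a row does not reach only later rows make up. A row lasts 1/10 s, in which the tool goes at most 50 mm and 8.59 degrees, less where a joint would pass 70% of its speed; a pose out of reach is approached as far as the arm can. A call with a number of a shift or a turn outside -1 to 1 is refused whole. A call with a gripper value outside its range is refused whole. The fingers move at their own pace and stop on an object; FORCE is the grip in N (left out, the last holds). Time passes only in rows, so rows that repeat a pose let the fingers close. It gives the time, the measured TCP pose, the force, the opening and the grip force at its end, in the units of the state.
- env.get_state(): the state, without advancing time (a new reading comes with each control period).
- env.get_image(name): name is "scene" or "side" or "wrist"; returns a dict with "pixels" (480x640x3 uint8, red, green, blue), "intrinsics" (3x3 intrinsics, pixels), "rvec" (rotation vector, rad) and "tvec" (3), from world to camera coordinates, as OpenCV has them; the wrist camera has in their place "hand_eye" (4x4, takes a point from camera to tool coordinates, whose origin is the TCP and whose axes are the flange's). Camera axes: x right, y down, z forward; pixel columns grow to the right and rows downward; lengths in m; the calibration is good to about 2 mm. The wrist camera is an equidistant fisheye: a pixel r from the principal point sees the ray r / f radians off the axis. A picture is of the moment at which its call begins: read the wrist's pose just before it. There is no depth.
- env.close_job(): hands the job in; it is judged then, once.
Trained networks look in a picture, given as the dict that the camera call returned (one of the last four; its "shot" number tells which), for a name from the list of things; names that differ only in an ending like _2 or _b are one class to them, and where a whole thing is asked for, a point or a joint stands for the part that bears it (a point fixed in the world has none). Each returns a list of dicts, best first, with "p" (0 to 1); they miss things now and then, are a little off and sometimes report something else, mostly with a low value. They report only what shows in the picture. A call takes as long as a camera call.
- env.look_for(picture, label): "point" ([x, y, z] in m, in the coordinates of the camera as it stood for that picture, good to about 4 mm: the middle of the surface that is visible of it).
- env.place_of(picture, label): "point" ([x, y, z] in m, in the coordinates of the camera as it stood for that picture, good to about 4 mm: a listed point, or the origin of a listed thing).
The state is a dict: "t": time; "qpos": joint angles; "joint_velocities": joint speeds; "joint_torque": joint torques, N m; "tcp_pos": TCP position; "tcp_rot": TCP orientation; "force": force on the tool from outside, world axes, zero at the start; "ft_torque": the same for the moment, N m; "finger_gap": opening from 0.0 (shut) to 1.0 (fully open); "gripper_force": force on a finger pad.
Only numpy, scipy, OpenCV 4.12 (cv2) and the standard library are available. Lean on these libraries where they do the work, as an engineer would, in place of code of your own. Each camera call takes 0.05 s, during which the arm holds its last target. There are 200 camera calls.

### The job

The slab trimmer's carriage catches on dried clay hidden somewhere inside its rail. Take the carriage by its grip post and stroke it slowly along its whole travel, first until it presses gently on the left rubber stop, then right across until it presses gently on the right one, feeling for the place where it drags; then leave the carriage standing on that dragging place, so that it can be cleaned there, and let go. Leave the other things on the bench alone.

Things in the scene. Friction and masses are not known exactly. Their poses are not given: they have to be found in the camera images.
- grip (a point): On the axis of the carriage's grip post, 92 mm above the table, a good grasp point. The post: an upright black block 24 mm across the rail, 20 mm along it, from 62 mm (top of the carriage's plate) to 112 mm above the table, over the carriage's centre. Axes as rail.
- carriage: Aluminium carriage that only slides along the rail and stays where it is left: a plate 60 mm across the rail, 70 mm along it, 16 mm thick, with the post on top and a small needle arm on its far side (out to 75 mm from the rail's middle line). Origin: centre of the plate's underside, 46 mm above the table; axes as rail. It runs with a light drag of 1.5 to 2 N.
- rail: Straight aluminium rail 400 mm long, 40 wide, 26 high, on a white board on the table. Origin: centre of its underside, 18 mm above the table; y along the rail to its left end, x across to the far side; turned up to 0.35 rad. A hidden crust inside adds about 10 to 13 N of drag while the carriage's centre is within about 12 mm of it, either way; it lies somewhere in the rail's middle 100 mm.
- left_stop: End stop clamped over the rail's left (+y) end: dark steel block 56 mm across the rail, 24 along it, top 62 mm above the table; a springy bumper (5 N per mm) stands 10 mm out of it. Origin: at the bumper's free end over the rail's middle line, 44 mm above the table, 115 to 145 mm from the rail's middle. The plate meets the bumper when the carriage's origin is 35 mm from this origin.
- right_stop: The same kind of stop at the rail's right (-y) end, its bumper pointing to +y. Origin: at the bumper's free end over the rail's middle line, 44 mm above the table, 115 to 145 mm from the rail's middle. The plate meets the bumper when the carriage's origin is 35 mm from this origin along the rail.
- tile: bystander: bare fired clay tile 90 x 110 x 9 mm lying on the far part of the board. Origin: centre of its underside.
- rib: bystander: wooden rib (flat scraper) 55 x 85 x 8 mm lying on the far part of the board. Origin: centre of its underside.
- brayer: bystander: hand roller with a rubber roll and a plastic handle, about 155 mm long and 36 mm high, on the table to the right of the slide. Origin on its underside.
- wood_knife: bystander: wooden modelling spatula lying on the table to the right. Origin on its underside.
- spray_bottle: bystander: white spray bottle, 75 mm across, 206 mm high, on the table to the left. Origin: centre of its underside.
- tumbler: bystander: drinking tumbler with a lid, 79 mm across, 120 mm high, on the table to the left. Origin: centre of its underside.

How it is judged:
On the way, in this order (a step that is already met when the one before it is completed fails the run):
1. the carriage presses on the left stop's bumper (over 1.5 N) (contact force between carriage and left_stop above 1.5 N), for 0.05 s.
2. then the carriage presses on the right stop's bumper (over 1.5 N) (contact force between carriage and right_stop above 1.5 N), for 0.05 s.
At the end, for the whole second after the job is handed in: The carriage stands still (under 5 mm/s) on the sticky stretch: its shoe bears on the hidden crust in the rail (over 3 N), which it does over about 25 mm of its travel (contact force between carriage and rail above 3 N and linear speed of carriage below 0.005 m/s); the robot touches nothing.
It fails at once if the carriage is driven hard into a stop (over 20 N) (contact force between carriage and left_stop above 20 N or contact force between carriage and right_stop above 20 N).
It fails at once if the carriage is flung (faster than 0.3 m/s) (linear speed of carriage above 0.3 m/s).
It fails at once if a bystander is moved by more than 20 mm (distance of any of tile, rib, brayer, wood_knife, spray_bottle, tumbler from where it was at the start of the episode above 0.02 m).
It also fails if it takes over 58 s, if anything falls off the work surface, if the arm or the gripper's body presses on something with over 40 N, if the wrist force passes 120 N, or if a joint passes its speed limit or range.

## Working session

There is one attempt and no reset: what is moved stays moved. The work goes in short steps, Python scripts to look and compute and a shell command to move; the robot and the scene stay as the last step left them, time stands still between calls to the robot, and variables do not carry over. Pictures are saved under pics/ and viewed, at most 10 in all, crops included, and the job is handed in when it is done.

```bash
ls; mkdir -p pics; cat > h.py <<'E'
import numpy as np, cv2
from scipy.spatial.transform import Rotation as R
from rig import env
def T(s): 
    return R.from_quat(s["tcp_rot"]).as_matrix(), np.array(s["tcp_pos"])
def find(cam, labels, fn="place_of", save=None):
    s=env.get_state(); im=env.get_image(cam)
    if save: cv2.imwrite("pics/"+save, im["pixels"][:,:,::-1])
    out={}
    for l in labels:
        r=getattr(env,fn)(im,l)
        if not r: continue
        p=np.array(r[0]["point"])
        if cam=="wrist":
            H=np.array(im["hand_eye"]); q=H[:3,:3]@p+H[:3,3]; A,t=T(s); w=A@q+t
        else:
            M=cv2.Rodrigues(np.array(im["rvec"],float))[0]; w=M.T@(p-np.array(im["tvec"]).ravel())
        out[l]=(w.round(4),round(r[0]["p"],2))
    return out
E
python3 - <<'E'
from h import *
s=env.get_state(); print(s); print(T(s)[0].round(3), env.grip_point_offset)
for c in ["scene","side"]:
    print(c)
    for k,v in find(c,["grip","carriage","rail","left_stop","right_stop","spray_bottle","tumbler","tile"],save=c+"0.png").items(): print(k,*v)
print(env.get_state()["t"])
E
```

```text
pics
{'t': 0.0, 'qpos': array([ 1.02561198e+00,  3.13453332e-01,  1.49840483e+00, -3.05895351e-05,
        1.33099232e+00, -2.23418303e-01]), 'joint_velocities': array([-4.55210892e-05, -9.13575404e-05, -1.87250970e-04,  6.64831687e-04,
        1.27117506e-03,  1.54993653e-03]), 'joint_torque': array([ 1.04080547e-03, -4.02212226e+01, -2.52270555e+01,  6.94551319e-02,
        3.52771499e-02, -1.26727405e-04]), 'tcp_pos': array([0.16592999, 0.49784058, 0.2381715 ]), 'tcp_rot': array([ 1.60186261e-01,  9.87086605e-01, -5.88612874e-04, -2.22016696e-04]), 'force': array([ 0.54975113,  1.71707032, -0.32556612]), 'ft_torque': array([-0.03682142,  0.00706876, -0.02563234]), 'gripper_force': 0.0, 'finger_gap': 0.9986276042680234}
[[-0.949  0.316 -0.001]
 [ 0.316  0.949 -0.001]
 [ 0.    -0.001 -1.   ]] 0.0187
scene
grip [0.4895 0.0547 0.0442] 0.68
carriage [ 0.5069 -0.0375  0.0437] 0.88
rail [ 0.5164 -0.0737  0.0182] 0.61
left_stop [0.4914 0.0544 0.0454] 0.8
spray_bottle [ 0.6233  0.4494 -0.0013] 0.7
tumbler [0.4638 0.487  0.0006] 0.57
tile [0.5896 0.0993 0.018 ] 0.63
side
grip [ 0.5009 -0.0399  0.0901] 0.91
carriage [ 0.5019 -0.037   0.0473] 0.71
rail [ 0.5092 -0.0743  0.013 ] 0.75
left_stop [0.4855 0.0556 0.0407] 0.78
right_stop [ 0.5259 -0.1899  0.0432] 0.66
spray_bottle [6.154e-01 4.493e-01 1.000e-04] 0.56
tumbler [0.4594 0.4896 0.0018] 0.7
tile [0.5871 0.1027 0.0155] 0.88
0.9
```

View pics/scene0.png

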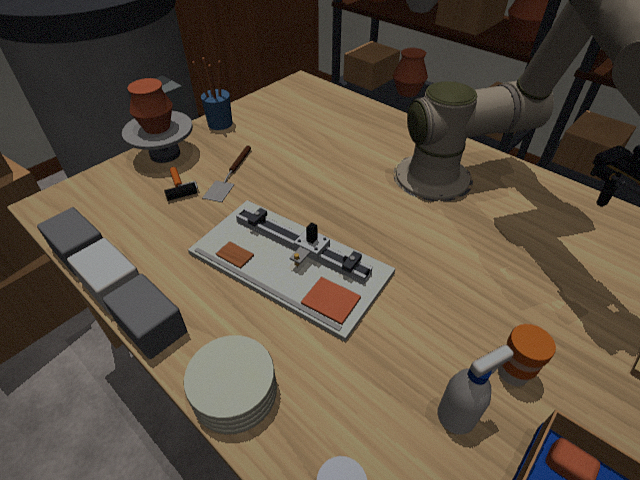

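View pics/side0.png

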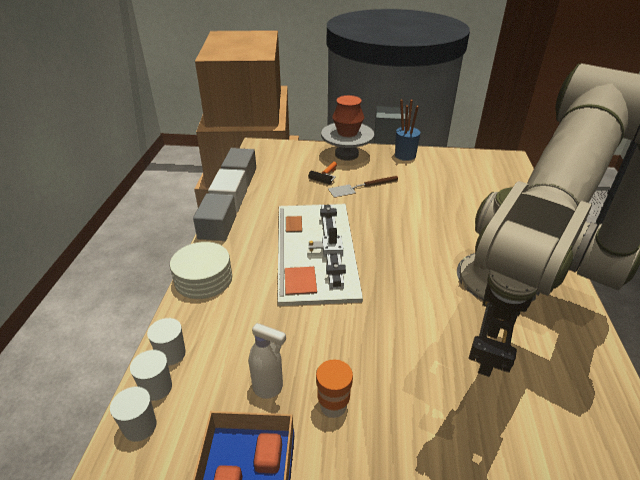

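The side view shows the black post at (333,236), with the left stop at (335,275) and the right stop at (327,212). This agrees with the networks: the grip is near (0.501, -0.040) and the rail yaw is about 0.15 rad. I'll move above it now.

```bash
python3 -m inch '[{"claw":1,"dx":-0.19,"dy":-0.158},{"claw":1,"dx":-0.19,"dy":-0.158},{"claw":1,"dx":-0.19,"dy":-0.158},{"claw":1,"dx":-0.19,"dy":-0.158},{"claw":1,"dx":-0.19,"dy":-0.158}]' 20
python3 -m inch '[{"claw":1,"dx":-0.19,"dy":-0.158},{"claw":1,"dx":-0.19,"dy":-0.158},{"claw":1,"dx":-0.19,"dy":-0.158},{"claw":1,"dx":-0.19,"dy":-0.158},{"claw":1,"dx":-0.19,"dy":-0.158}]'
python3 -m inch '[{"claw":1,"roll":-0.95},{"claw":1,"roll":-0.95},{"claw":1,"roll":-0.95},{"claw":1,"roll":-0.95},{"claw":1,"roll":-0.95}]'
python3 - <<'E'
from h import *
A,t=T(env.get_state()); print(A.round(3),t)
g=np.array([0.501,-0.040,0.19]); print(A.T@(g-t))
E
```

```text
[[-0.949  0.316 -0.   ]
 [ 0.316  0.949 -0.   ]
 [ 0.    -0.    -1.   ]] [0.16604322 0.49804684 0.23872508]
[-0.48793544 -0.40448712  0.04872122]$[0]: bad value
$[0]: bad value
$[0]: bad value
```

```bash
python3 -m inch '[{"claw":1,"dx":-0.19,"dy":-0.158,"dz":0,"roll":0},{"claw":1,"dx":-0.19,"dy":-0.158,"dz":0,"roll":0},{"claw":1,"dx":-0.19,"dy":-0.158,"dz":0,"roll":0},{"claw":1,"dx":-0.19,"dy":-0.158,"dz":0,"roll":0},{"claw":1,"dx":-0.19,"dy":-0.158,"dz":0,"roll":0}]' 20
python3 -m inch '[{"claw":1,"dx":-0.19,"dy":-0.158,"dz":0,"roll":0},{"claw":1,"dx":-0.19,"dy":-0.158,"dz":0,"roll":0},{"claw":1,"dx":-0.19,"dy":-0.158,"dz":0,"roll":0},{"claw":1,"dx":-0.19,"dy":-0.158,"dz":0,"roll":0},{"claw":1,"dx":-0.19,"dy":-0.158,"dz":0,"roll":0}]'
python3 -m inch '[{"claw":1,"dx":0,"dy":0,"dz":0,"roll":-0.95},{"claw":1,"dx":0,"dy":0,"dz":0,"roll":-0.95},{"claw":1,"dx":0,"dy":0,"dz":0,"roll":-0.95},{"claw":1,"dx":0,"dy":0,"dz":0,"roll":-0.95},{"claw":1,"dx":0,"dy":0,"dz":0,"roll":-0.95}]'
python3 - <<'E'
from h import *
A,t=T(env.get_state()); print(A.round(3),t)
g=np.array([0.501,-0.040,0.19]); print(A.T@(g-t))
E
```

```text
t: 1.4
tcp_pos: [0.297, 0.2863, 0.2389]
tcp_rot: [0.16, 0.987, 0.0, 0.0]
force: [0.7, 0.2, -0.2]
finger_gap: 1.001
gripper_force: 0.0
t: 1.9
tcp_pos: [0.4274, 0.0759, 0.239]
tcp_rot: [0.161, 0.987, 0.0, 0.0]
force: [0.4, 0.7, -0.0]
finger_gap: 1.0
gripper_force: 0.0
t: 2.4
tcp_pos: [0.4266, 0.0781, 0.2388]
tcp_rot: [-0.075, 0.997, -0.0, 0.0]
force: [0.2, 0.9, 0.2]
finger_gap: 0.995
gripper_force: 0.0
[[-0.989 -0.15   0.   ]
 [-0.15   0.989 -0.   ]
 [-0.    -0.    -1.   ]] [0.42658176 0.07813678 0.23877704]
[-0.05585818 -0.12795874  0.04878521]
```

```bash
python3 -m inch '[{"claw":1,"dx":-0.056,"dy":-0.128,"dz":0.05,"roll":0},{"claw":1,"dx":-0.056,"dy":-0.128,"dz":0.05,"roll":0},{"claw":1,"dx":-0.056,"dy":-0.128,"dz":0.05,"roll":0},{"claw":1,"dx":-0.056,"dy":-0.128,"dz":0.05,"roll":0},{"claw":1,"dx":-0.056,"dy":-0.128,"dz":0.05,"roll":0}]'
python3 - <<'E'
from h import *
A,t=T(env.get_state()); print(A.round(3),t)
for k in range(2):
    for n,v in find("wrist",["grip","carriage","left_stop","right_stop","rail"],save="w%d.png"%k).items(): print(n,*v)
E
```

```text
t: 2.9
tcp_pos: [0.5013, -0.04, 0.1883]
tcp_rot: [-0.075, 0.997, 0.0, -0.001]
force: [0.5, 1.1, -0.2]
finger_gap: 1.004
gripper_force: 0.0
[[-0.989 -0.149 -0.001]
 [-0.149  0.989  0.001]
 [ 0.001  0.001 -1.   ]] [ 0.50132516 -0.04003076  0.18827468]
grip [ 0.508  -0.0384  0.0961] 0.67
carriage [ 0.5062 -0.0412  0.0499] 0.57
left_stop [0.4913 0.0495 0.0434] 0.88
right_stop [ 0.534  -0.1908  0.0456] 0.95
rail [ 0.511  -0.0775  0.0195] 0.91
grip [ 0.5066 -0.0394  0.0922] 0.59
carriage [ 0.5058 -0.0397  0.0474] 0.89
left_stop [0.4902 0.0517 0.0425] 0.96
right_stop [ 0.5273 -0.1913  0.0432] 0.7
rail [ 0.5136 -0.0778  0.0218] 0.65
```

View pics/w0.png

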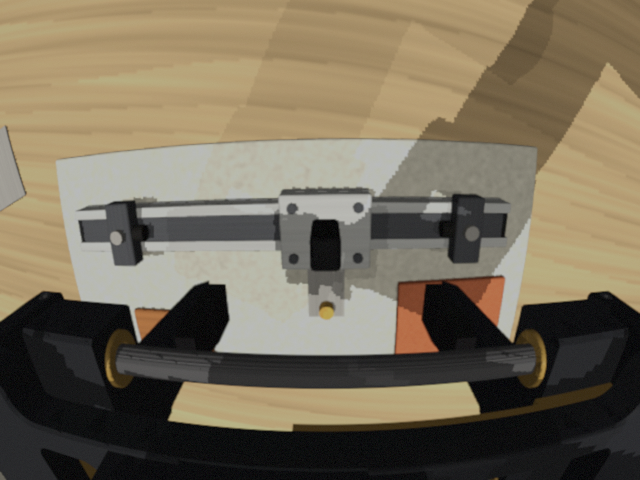

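The wrist view shows the post at (325,245), with the right stop at (123,233) and the left stop at (467,228). The rail is almost level in the image, so the yaw is good. I'll shift 4 mm across, descend and grasp.

```bash
python3 -m inch '[{"claw":1,"dx":-0.004,"dy":0,"dz":0.03,"roll":0.01},{"claw":1,"dx":-0.004,"dy":0,"dz":0.06,"roll":0.01},{"claw":0.3,"dx":-0.004,"dy":0,"dz":0.09,"roll":0.01},{"claw":0,"dx":-0.004,"dy":0,"dz":0.115,"roll":0.01},{"claw":-0.3,"dx":-0.004,"dy":0,"dz":0.115,"roll":0.01}]' 15
python3 -m inch '[{"claw":-0.4,"dx":0,"dy":0,"dz":0,"roll":0},{"claw":-0.4,"dx":0,"dy":0,"dz":0,"roll":0},{"claw":-0.5,"dx":0,"dy":0,"dz":0,"roll":0},{"claw":-0.6,"dx":0,"dy":0,"dz":0,"roll":0},{"claw":-0.7,"dx":0,"dy":0,"dz":0,"roll":0}]' 15
python3 -m inch '[{"claw":-1,"dx":0,"dy":0,"dz":0,"roll":0},{"claw":-1,"dx":0,"dy":0,"dz":0,"roll":0},{"claw":-1,"dx":0,"dy":0,"dz":0,"roll":0}]' 25
python3 - <<'E'
from h import *
print(find("side",["grip"],save="s1.png"))
E
```

```text
t: 4.0
tcp_pos: [0.5038, -0.0388, 0.0712]
tcp_rot: [-0.074, 0.997, 0.001, -0.003]
force: [0.7, 0.7, 0.2]
finger_gap: 0.751
gripper_force: 0.0
t: 4.5
tcp_pos: [0.5056, -0.0393, 0.0742]
tcp_rot: [-0.074, 0.997, -0.0, 0.0]
force: [-0.2, 1.0, -0.1]
finger_gap: 0.298
gripper_force: 0.0
t: 4.8
tcp_pos: [0.5055, -0.0393, 0.074]
tcp_rot: [-0.074, 0.997, -0.0, 0.0]
force: [-0.6, 0.5, 3.4]
finger_gap: 0.225
gripper_force: 25.0
{'grip': (array([ 0.501 , -0.0392,  0.0894]), 0.72)}
```

```bash
f(){ grep -E "tcp_pos|force: \[" | tr '\n' ' '; echo; }
python3 -m inch '[{"claw":-1,"dx":0,"dy":0.003,"dz":0,"roll":0},{"claw":-1,"dx":0,"dy":0.006,"dz":0,"roll":0}]' 30 | f
python3 -m inch '[{"claw":-1,"dx":0,"dy":0.003,"dz":0,"roll":0},{"claw":-1,"dx":0,"dy":0.006,"dz":0,"roll":0}]' | f
python3 -m inch '[{"claw":-1,"dx":0,"dy":0.003,"dz":0,"roll":0},{"claw":-1,"dx":0,"dy":0.006,"dz":0,"roll":0}]' | f
python3 -m inch '[{"claw":-1,"dx":0,"dy":0.003,"dz":0,"roll":0},{"claw":-1,"dx":0,"dy":0.006,"dz":0,"roll":0}]' | f
python3 -m inch '[{"claw":-1,"dx":0,"dy":0.003,"dz":0,"roll":0},{"claw":-1,"dx":0,"dy":0.006,"dz":0,"roll":0}]' | f
python3 -m inch '[{"claw":-1,"dx":0,"dy":0.003,"dz":0,"roll":0},{"claw":-1,"dx":0,"dy":0.006,"dz":0,"roll":0}]' | f
python3 -m inch '[{"claw":-1,"dx":0,"dy":0.003,"dz":0,"roll":0},{"claw":-1,"dx":0,"dy":0.006,"dz":0,"roll":0}]' | f
```

```text
tcp_pos: [0.5046, -0.0334, 0.074] force: [-0.8, -1.3, 5.1] 
tcp_pos: [0.5036, -0.0274, 0.074] force: [-2.5, -2.5, 5.9] 
tcp_pos: [0.5027, -0.0214, 0.074] force: [-3.3, -1.7, 5.7] 
tcp_pos: [0.5017, -0.0155, 0.0739] force: [-3.0, -2.1, 6.5] 
tcp_pos: [0.5007, -0.0095, 0.0739] force: [-5.0, -2.2, 7.0] 
tcp_pos: [0.4998, -0.0036, 0.074] force: [-3.7, -2.3, 7.7] 
tcp_pos: [0.4988, 0.0023, 0.0739] force: [-4.3, -2.2, 7.4]
```

```bash
f(){ grep -E "tcp_pos|force: \[" | tr '\n' ' '; echo; }
python3 -m inch '[{"claw":-1,"dx":0.0002,"dy":0.002,"dz":0,"roll":0},{"claw":-1,"dx":0.0004,"dy":0.004,"dz":0,"roll":0}]' | f
python3 -m inch '[{"claw":-1,"dx":0.0002,"dy":0.002,"dz":0,"roll":0}]' | f
python3 -m inch '[{"claw":-1,"dx":0.0002,"dy":0.002,"dz":0,"roll":0}]' | f
```

```text
tcp_pos: [0.4981, 0.0062, 0.074] force: [-2.3, -2.3, 5.5] 
tcp_pos: [0.4978, 0.0081, 0.074] force: [-0.9, -1.5, 4.9] 
tcp_pos: [0.4974, 0.0101, 0.0739] force: [-0.1, -1.3, 4.6]
```

```bash
f(){ grep -E "tcp_pos|force: \[" | tr '\n' ' '; echo; }
python3 -m inch '[{"claw":-1,"dx":0,"dy":0.0015,"dz":0,"roll":0}]' | f
python3 -m inch '[{"claw":-1,"dx":0,"dy":0.0015,"dz":0,"roll":0}]' | f
```

```text
tcp_pos: [0.4972, 0.0116, 0.0739] force: [-1.1, -1.3, 6.4] 
tcp_pos: [0.497, 0.0131, 0.074] force: [-1.8, -1.9, 5.9]
```

```bash
f(){ grep -E "tcp_pos|force: \[" | tr '\n' ' '; echo; }
python3 -m inch '[{"claw":-1,"dx":0,"dy":0.001,"dz":0,"roll":0}]' | f
python3 -m inch '[{"claw":-1,"dx":0,"dy":0.001,"dz":0,"roll":0}]' | f
```

```text
tcp_pos: [0.4968, 0.0141, 0.074] force: [-1.3, -1.4, 5.8] 
tcp_pos: [0.4966, 0.0151, 0.0739] force: [-1.7, -2.0, 5.4]
```

```bash
f(){ grep -E "tcp_pos|force: \[" | tr '\n' ' '; echo; }
python3 -m inch '[{"claw":-1,"dx":0,"dy":0.001,"dz":0,"roll":0}]' | f
python3 -m inch '[{"claw":-1,"dx":0,"dy":0.001,"dz":0,"roll":0}]' | f
```

```text
tcp_pos: [0.4965, 0.016, 0.074] force: [-0.4, -2.3, 5.7] 
tcp_pos: [0.4963, 0.017, 0.074] force: [-1.3, -1.9, 6.8]
```

```bash
f(){ grep -E "tcp_pos|force: \[" | tr '\n' ' '; echo; }
python3 -m inch '[{"claw":-1,"dx":0,"dy":0.001,"dz":0,"roll":0}]' | f
```

```text
tcp_pos: [0.4962, 0.018, 0.074] force: [-1.8, -1.2, 6.3]
```

```bash
f(){ grep -E "tcp_pos|force: \[" | tr '\n' ' '; echo; }
python3 -m inch '[{"claw":-1,"dx":0,"dy":0.001,"dz":0,"roll":0}]' | f
python3 -m inch '[{"claw":-1,"dx":0,"dy":0.001,"dz":0,"roll":0}]' | f
```

```text
tcp_pos: [0.496, 0.019, 0.074] force: [-1.4, -2.1, 6.7] 
tcp_pos: [0.4959, 0.0197, 0.0739] force: [-1.9, -6.2, 5.4]
```

```bash
f(){ grep -E "tcp_pos|force: \[" | tr '\n' ' '; echo; }
python3 -m inch '[{"claw":-1,"dx":0,"dy":0.0005,"dz":0,"roll":0},{"claw":-1,"dx":0,"dy":0.0005,"dz":0,"roll":0}]' | f
python3 -c "
from h import *
print(env.get_state()['t'], find('wrist',['right_stop','left_stop'],save='w2.png'))"
```

```text
tcp_pos: [0.4959, 0.0199, 0.074] force: [-1.7, -5.5, 5.9] 
7.8 {'right_stop': (array([ 0.531 , -0.1937,  0.0432]), 0.68), 'left_stop': (array([0.4892, 0.0509, 0.0419]), 0.6)}
```

```bash
f(){ grep -E "tcp_pos|force: \[" | tr '\n' ' '; echo; }
python3 -m inch '[{"claw":-1,"dx":0,"dy":-0.003,"dz":0,"roll":0},{"claw":-1,"dx":0,"dy":-0.006,"dz":0,"roll":0},{"claw":-1,"dx":0,"dy":-0.009,"dz":0,"roll":0},{"claw":-1,"dx":-0.0001,"dy":-0.012,"dz":0,"roll":0},{"claw":-1,"dx":-0.0002,"dy":-0.015,"dz":0,"roll":0}]' | f
python3 -m inch '[{"claw":-1,"dx":0,"dy":-0.003,"dz":0,"roll":0},{"claw":-1,"dx":0,"dy":-0.006,"dz":0,"roll":0},{"claw":-1,"dx":0,"dy":-0.009,"dz":0,"roll":0},{"claw":-1,"dx":-0.0001,"dy":-0.012,"dz":0,"roll":0},{"claw":-1,"dx":-0.0002,"dy":-0.015,"dz":0,"roll":0}]' | f
python3 -m inch '[{"claw":-1,"dx":0,"dy":-0.003,"dz":0,"roll":0},{"claw":-1,"dx":0,"dy":-0.006,"dz":0,"roll":0},{"claw":-1,"dx":0,"dy":-0.009,"dz":0,"roll":0},{"claw":-1,"dx":-0.0001,"dy":-0.012,"dz":0,"roll":0},{"claw":-1,"dx":-0.0002,"dy":-0.015,"dz":0,"roll":0}]' | f
python3 -m inch '[{"claw":-1,"dx":0,"dy":-0.002,"dz":0,"roll":0},{"claw":-1,"dx":0,"dy":-0.004,"dz":0,"roll":0}]' | f
python3 -m inch '[{"claw":-1,"dx":0,"dy":-0.002,"dz":0,"roll":0},{"claw":-1,"dx":0,"dy":-0.004,"dz":0,"roll":0}]' | f
python3 -m inch '[{"claw":-1,"dx":0,"dy":-0.002,"dz":0,"roll":0},{"claw":-1,"dx":0,"dy":-0.004,"dz":0,"roll":0}]' | f
python3 -m inch '[{"claw":-1,"dx":0,"dy":-0.002,"dz":0,"roll":0},{"claw":-1,"dx":0,"dy":-0.004,"dz":0,"roll":0}]' | f
python3 -m inch '[{"claw":-1,"dx":0,"dy":-0.002,"dz":0,"roll":0},{"claw":-1,"dx":0,"dy":-0.004,"dz":0,"roll":0}]' | f
python3 -m inch '[{"claw":-1,"dx":0,"dy":-0.002,"dz":0,"roll":0},{"claw":-1,"dx":0,"dy":-0.004,"dz":0,"roll":0}]' | f
python3 -m inch '[{"claw":-1,"dx":0,"dy":-0.002,"dz":0,"roll":0},{"claw":-1,"dx":0,"dy":-0.004,"dz":0,"roll":0}]' | f
```

```text
tcp_pos: [0.4981, 0.006, 0.0739] force: [-2.1, 1.7, 7.1] 
tcp_pos: [0.5006, -0.0089, 0.074] force: [-1.5, 1.7, 6.4] 
tcp_pos: [0.503, -0.0237, 0.074] force: [-1.2, 0.6, 6.9] 
tcp_pos: [0.5036, -0.0276, 0.074] force: [-1.2, 2.3, 5.8] 
tcp_pos: [0.5043, -0.0315, 0.074] force: [-0.5, 1.9, 6.3] 
tcp_pos: [0.5049, -0.0355, 0.074] force: [-1.4, 1.3, 5.0] 
tcp_pos: [0.5056, -0.0395, 0.074] force: [-0.8, 1.7, 6.5] 
tcp_pos: [0.5062, -0.0434, 0.074] force: [0.0, 2.6, 4.1] 
tcp_pos: [0.5068, -0.0474, 0.074] force: [0.6, 1.8, 5.2] 
tcp_pos: [0.5075, -0.0513, 0.074] force: [1.7, 1.8, 5.1]
```

```bash
f(){ grep -E "tcp_pos|force: \[" | tr '\n' ' '; echo; }
python3 -m inch '[{"claw":-1,"dx":0,"dy":-0.002,"dz":0,"roll":0},{"claw":-1,"dx":-0.0001,"dy":-0.004,"dz":0,"roll":0}]' | f
python3 -m inch '[{"claw":-1,"dx":0,"dy":-0.002,"dz":0,"roll":0},{"claw":-1,"dx":-0.0001,"dy":-0.004,"dz":0,"roll":0}]' | f
python3 -m inch '[{"claw":-1,"dx":0,"dy":-0.002,"dz":0,"roll":0},{"claw":-1,"dx":-0.0001,"dy":-0.004,"dz":0,"roll":0}]' | f
python3 -m inch '[{"claw":-1,"dx":0,"dy":-0.002,"dz":0,"roll":0},{"claw":-1,"dx":-0.0001,"dy":-0.004,"dz":0,"roll":0}]' | f
python3 -m inch '[{"claw":-1,"dx":0,"dy":-0.002,"dz":0,"roll":0},{"claw":-1,"dx":-0.0001,"dy":-0.004,"dz":0,"roll":0}]' | f
python3 -m inch '[{"claw":-1,"dx":0,"dy":-0.002,"dz":0,"roll":0},{"claw":-1,"dx":-0.0001,"dy":-0.004,"dz":0,"roll":0}]' | f
python3 -m inch '[{"claw":-1,"dx":0,"dy":-0.002,"dz":0,"roll":0},{"claw":-1,"dx":-0.0001,"dy":-0.004,"dz":0,"roll":0}]' | f
python3 -m inch '[{"claw":-1,"dx":0,"dy":-0.002,"dz":0,"roll":0},{"claw":-1,"dx":-0.0001,"dy":-0.004,"dz":0,"roll":0}]' | f
python3 -m inch '[{"claw":-1,"dx":0,"dy":-0.002,"dz":0,"roll":0},{"claw":-1,"dx":-0.0001,"dy":-0.004,"dz":0,"roll":0}]' | f
python3 -m inch '[{"claw":-1,"dx":0,"dy":-0.002,"dz":0,"roll":0},{"claw":-1,"dx":-0.0001,"dy":-0.004,"dz":0,"roll":0}]' | f
```

```text
tcp_pos: [0.5082, -0.0555, 0.074] force: [1.4, 1.6, 5.7] 
tcp_pos: [0.5088, -0.0594, 0.074] force: [0.5, 2.1, 5.4] 
tcp_pos: [0.5095, -0.0634, 0.074] force: [1.0, 1.3, 5.6] 
tcp_pos: [0.5101, -0.0673, 0.0739] force: [-0.2, 2.2, 5.8] 
tcp_pos: [0.5106, -0.0702, 0.074] force: [0.2, 13.5, 10.7] 
tcp_pos: [0.5112, -0.0743, 0.074] force: [-0.8, 5.1, 8.6] 
tcp_pos: [0.512, -0.0785, 0.074] force: [-1.8, 5.0, 7.8] 
tcp_pos: [0.5126, -0.0825, 0.074] force: [-2.5, 4.4, 7.7] 
tcp_pos: [0.5133, -0.0864, 0.074] force: [-1.8, 3.7, 9.2] 
tcp_pos: [0.5139, -0.0902, 0.074] force: [-1.9, 3.7, 9.0]
```

```bash
python3 -c "
from h import *
s=env.get_state();print(s['t'],s['finger_gap'],s['gripper_force'],s['force'],s['ft_torque'])
print(find('wrist',['grip','carriage','right_stop','left_stop'],save='w3.png'),find('side',['grip','carriage'],save='s3.png'))"
```

```text
12.85 0.22326908488131764 29.990326585248113 [-1.90337402  3.68783122  9.00410582] [0.58651792 0.24152551 0.27046483]
{'grip': (array([ 0.5169, -0.0924,  0.092 ]), 0.87), 'carriage': (array([ 0.5142, -0.0895,  0.049 ]), 0.71), 'right_stop': (array([ 0.5344, -0.1919,  0.0426]), 0.97), 'left_stop': (array([0.4879, 0.0488, 0.0422]), 0.63)} {'grip': (array([ 0.5089, -0.087 ,  0.0935]), 0.93), 'carriage': (array([ 0.5053, -0.0905,  0.0475]), 0.69)}
```

View pics/w3.png

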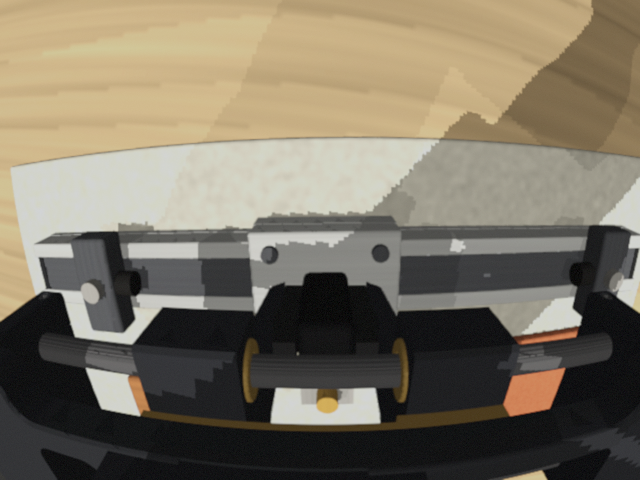

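The wrist view shows the post still centred between the fingers at (325,315), so the carriage is following the gripper. The drag rose at y ≈ -0.070. I'll carry on slowly to find where it ends.

```bash
f(){ grep -E "tcp_pos|force: \[" | tr '\n' ' '; echo; }
python3 -m inch '[{"claw":-1,"dx":0,"dy":-0.002,"dz":0,"roll":0}]' | f
python3 -m inch '[{"claw":-1,"dx":0,"dy":-0.002,"dz":0,"roll":0}]' | f
python3 -m inch '[{"claw":-1,"dx":0,"dy":-0.002,"dz":0,"roll":0}]' | f
python3 -m inch '[{"claw":-1,"dx":0,"dy":-0.002,"dz":0,"roll":0}]' | f
python3 -m inch '[{"claw":-1,"dx":0,"dy":-0.002,"dz":0,"roll":0}]' | f
python3 -m inch '[{"claw":-1,"dx":0,"dy":-0.002,"dz":0,"roll":0}]' | f
python3 -m inch '[{"claw":-1,"dx":0,"dy":-0.002,"dz":0,"roll":0}]' | f
python3 -m inch '[{"claw":-1,"dx":0,"dy":-0.002,"dz":0,"roll":0}]' | f
python3 -m inch '[{"claw":-1,"dx":0,"dy":-0.002,"dz":0,"roll":0}]' | f
python3 -m inch '[{"claw":-1,"dx":0,"dy":-0.002,"dz":0,"roll":0}]' | f
```

```text
tcp_pos: [0.5143, -0.0928, 0.074] force: [-0.5, 2.6, 6.6] 
tcp_pos: [0.5146, -0.0949, 0.074] force: [-0.0, 1.7, 7.0] 
tcp_pos: [0.515, -0.0969, 0.074] force: [-0.7, 1.8, 7.9] 
tcp_pos: [0.5153, -0.0988, 0.0739] force: [-0.2, 1.9, 7.0] 
tcp_pos: [0.5156, -0.1008, 0.074] force: [0.1, 1.6, 7.5] 
tcp_pos: [0.5159, -0.1028, 0.074] force: [0.3, 1.1, 5.9] 
tcp_pos: [0.5163, -0.1048, 0.074] force: [0.0, 1.9, 6.8] 
tcp_pos: [0.5166, -0.1068, 0.074] force: [0.3, 2.2, 5.6] 
tcp_pos: [0.5169, -0.1088, 0.074] force: [1.0, 1.8, 5.7] 
tcp_pos: [0.5172, -0.1107, 0.074] force: [1.1, 2.0, 5.9]
```

```bash
f(){ grep -E "tcp_pos|force: \[" | tr '\n' ' '; echo; }
python3 -m inch '[{"claw":-1,"dx":0,"dy":-0.002,"dz":0,"roll":0},{"claw":-1,"dx":-0.0001,"dy":-0.004,"dz":0,"roll":0}]' | f
python3 -m inch '[{"claw":-1,"dx":0,"dy":-0.002,"dz":0,"roll":0},{"claw":-1,"dx":-0.0001,"dy":-0.004,"dz":0,"roll":0}]' | f
python3 -m inch '[{"claw":-1,"dx":0,"dy":-0.002,"dz":0,"roll":0},{"claw":-1,"dx":-0.0001,"dy":-0.004,"dz":0,"roll":0}]' | f
python3 -m inch '[{"claw":-1,"dx":0,"dy":-0.002,"dz":0,"roll":0},{"claw":-1,"dx":-0.0001,"dy":-0.004,"dz":0,"roll":0}]' | f
python3 -m inch '[{"claw":-1,"dx":0,"dy":-0.002,"dz":0,"roll":0},{"claw":-1,"dx":-0.0001,"dy":-0.004,"dz":0,"roll":0}]' | f
python3 -m inch '[{"claw":-1,"dx":0,"dy":-0.002,"dz":0,"roll":0},{"claw":-1,"dx":-0.0001,"dy":-0.004,"dz":0,"roll":0}]' | f
python3 -m inch '[{"claw":-1,"dx":0,"dy":-0.002,"dz":0,"roll":0},{"claw":-1,"dx":-0.0001,"dy":-0.004,"dz":0,"roll":0}]' | f
python3 -m inch '[{"claw":-1,"dx":0,"dy":-0.002,"dz":0,"roll":0},{"claw":-1,"dx":-0.0001,"dy":-0.004,"dz":0,"roll":0}]' | f
python3 -m inch '[{"claw":-1,"dx":0,"dy":-0.002,"dz":0,"roll":0},{"claw":-1,"dx":-0.0001,"dy":-0.004,"dz":0,"roll":0}]'
```

```text
tcp_pos: [0.5179, -0.1146, 0.0739] force: [-0.3, 1.6, 5.6] 
tcp_pos: [0.5185, -0.1186, 0.074] force: [-0.2, 1.9, 7.3] 
tcp_pos: [0.5191, -0.1226, 0.074] force: [-0.8, 0.9, 6.8] 
tcp_pos: [0.5198, -0.1265, 0.074] force: [-1.0, 1.3, 6.8] 
tcp_pos: [0.5205, -0.1304, 0.074] force: [-1.4, 1.7, 7.4] 
tcp_pos: [0.5211, -0.1344, 0.0739] force: [-1.5, 0.8, 7.3] 
tcp_pos: [0.5218, -0.1383, 0.0739] force: [-1.7, 0.2, 7.1] 
tcp_pos: [0.5224, -0.1423, 0.074] force: [-2.0, 2.0, 7.6] 
t: 16.05
tcp_pos: [0.5231, -0.1462, 0.074]
tcp_rot: [-0.074, 0.997, 0.0, -0.0]
force: [-1.7, 0.4, 7.3]
finger_gap: 0.224
gripper_force: 30.0
```

```bash
f(){ grep -E "tcp_pos|force: \[" | tr '\n' ' '; echo; }
python3 -m inch '[{"claw":-1,"dx":0,"dy":-0.002,"dz":0,"roll":0}]' | f
python3 -m inch '[{"claw":-1,"dx":0,"dy":-0.001,"dz":0,"roll":0}]' | f
```

```text
tcp_pos: [0.5234, -0.1482, 0.074] force: [-1.1, 1.6, 6.7] 
tcp_pos: [0.5235, -0.1493, 0.0739] force: [-1.8, 2.2, 7.5]
```

```bash
f(){ grep -E "tcp_pos|force: \[" | tr '\n' ' '; echo; }
python3 -m inch '[{"claw":-1,"dx":0,"dy":-0.001,"dz":0,"roll":0}]' | f
python3 -m inch '[{"claw":-1,"dx":0,"dy":-0.001,"dz":0,"roll":0}]' | f
```

```text
tcp_pos: [0.5237, -0.1502, 0.0739] force: [-2.5, 1.7, 6.9] 
tcp_pos: [0.5239, -0.1511, 0.074] force: [-1.6, 1.4, 7.6]
```

```bash
f(){ grep -E "tcp_pos|force: \[" | tr '\n' ' '; echo; }
python3 -m inch '[{"claw":-1,"dx":0,"dy":-0.001,"dz":0,"roll":0}]' | f
python3 -m inch '[{"claw":-1,"dx":0,"dy":-0.001,"dz":0,"roll":0}]' | f
```

```text
tcp_pos: [0.524, -0.1521, 0.074] force: [-1.4, 0.8, 7.3] 
tcp_pos: [0.5242, -0.1531, 0.0739] force: [-1.9, 2.1, 6.6]
```

```bash
f(){ grep -E "tcp_pos|force: \[" | tr '\n' ' '; echo; }
python3 -m inch '[{"claw":-1,"dx":0,"dy":-0.001,"dz":0,"roll":0}]' | f
```

```text
tcp_pos: [0.5244, -0.1541, 0.074] force: [-1.0, 0.9, 6.8]
```

```bash
f(){ grep -E "tcp_pos|force: \[" | tr '\n' ' '; echo; }
python3 -m inch '[{"claw":-1,"dx":0,"dy":-0.001,"dz":0,"roll":0}]' | f
```

```text
tcp_pos: [0.5245, -0.1551, 0.0739] force: [-0.7, 1.6, 7.3]
```

```bash
f(){ grep -E "tcp_pos|force: \[" | tr '\n' ' '; echo; }
python3 -m inch '[{"claw":-1,"dx":0,"dy":-0.001,"dz":0,"roll":0}]' | f
python3 -m inch '[{"claw":-1,"dx":0,"dy":-0.001,"dz":0,"roll":0}]' | f
```

```text
tcp_pos: [0.5247, -0.1561, 0.074] force: [-0.5, 0.9, 7.5] 
tcp_pos: [0.5248, -0.1571, 0.074] force: [-1.4, 0.8, 6.1]
```

```bash
f(){ grep -E "tcp_pos|force: \[" | tr '\n' ' '; echo; }
python3 -m inch '[{"claw":-1,"dx":0,"dy":0,"dz":0,"roll":0}]' | f
```

```text
tcp_pos: [0.5249, -0.1572, 0.074] force: [-0.8, 0.6, 6.7]
```

```bash
f(){ grep -E "tcp_pos|force: \[" | tr '\n' ' '; echo; }
python3 -m inch '[{"claw":-1,"dx":0,"dy":-0.001,"dz":0,"roll":0}]' | f
python3 -m inch '[{"claw":-1,"dx":0,"dy":-0.001,"dz":0,"roll":0}]' | f
```

```text
tcp_pos: [0.5249, -0.1578, 0.074] force: [-1.1, 4.5, 7.9] 
tcp_pos: [0.525, -0.1583, 0.074] force: [-1.7, 8.4, 8.7]
```

```bash
f(){ grep -E "tcp_pos|force: \[" | tr '\n' ' '; echo; }
python3 -m inch '[{"claw":-1,"dx":0,"dy":0,"dz":0,"roll":0}]' | f
```

```text
tcp_pos: [0.525, -0.1584, 0.0739] force: [-1.6, 5.0, 6.9]
```

```bash
f(){ grep -E "tcp_pos|force: \[" | tr '\n' ' '; echo; }
python3 -m inch '[{"claw":-1,"dx":0,"dy":0.003,"dz":0,"roll":0},{"claw":-1,"dx":0,"dy":0.006,"dz":0,"roll":0},{"claw":-1,"dx":0,"dy":0.009,"dz":0,"roll":0},{"claw":-1,"dx":0.0001,"dy":0.012,"dz":0,"roll":0},{"claw":-1,"dx":0.0002,"dy":0.015,"dz":0,"roll":0}]' | f
python3 -m inch '[{"claw":-1,"dx":0,"dy":0.003,"dz":0,"roll":0},{"claw":-1,"dx":0,"dy":0.006,"dz":0,"roll":0},{"claw":-1,"dx":0,"dy":0.009,"dz":0,"roll":0},{"claw":-1,"dx":0.0001,"dy":0.012,"dz":0,"roll":0},{"claw":-1,"dx":0.0002,"dy":0.015,"dz":0,"roll":0}]' | f
python3 -m inch '[{"claw":-1,"dx":0,"dy":0.003,"dz":0,"roll":0},{"claw":-1,"dx":0,"dy":0.006,"dz":0,"roll":0},{"claw":-1,"dx":0,"dy":0.009,"dz":0,"roll":0},{"claw":-1,"dx":0.0001,"dy":0.012,"dz":0,"roll":0},{"claw":-1,"dx":0.0002,"dy":0.015,"dz":0,"roll":0}]' | f
python3 -m inch '[{"claw":-1,"dx":0,"dy":0.003,"dz":0,"roll":0},{"claw":-1,"dx":0,"dy":0.006,"dz":0,"roll":0},{"claw":-1,"dx":0,"dy":0.009,"dz":0,"roll":0},{"claw":-1,"dx":0.0001,"dy":0.012,"dz":0,"roll":0}]' | f
python3 -m inch '[{"claw":-1,"dx":0,"dy":0.002,"dz":0,"roll":0}]' | f
python3 -m inch '[{"claw":-1,"dx":0,"dy":0.002,"dz":0,"roll":0}]' | f
python3 -m inch '[{"claw":-1,"dx":0,"dy":0.002,"dz":0,"roll":0}]' | f
python3 -m inch '[{"claw":-1,"dx":0,"dy":0.002,"dz":0,"roll":0}]' | f
python3 -m inch '[{"claw":-1,"dx":0,"dy":0.002,"dz":0,"roll":0}]' | f
python3 -m inch '[{"claw":-1,"dx":0,"dy":0.002,"dz":0,"roll":0}]' | f
```

```text
tcp_pos: [0.5228, -0.1446, 0.074] force: [-0.3, -2.3, 5.1] 
tcp_pos: [0.5203, -0.1298, 0.0739] force: [-0.8, -1.9, 5.3] 
tcp_pos: [0.518, -0.115, 0.074] force: [-0.7, -1.3, 5.5] 
tcp_pos: [0.516, -0.1031, 0.074] force: [-1.5, -1.3, 5.9] 
tcp_pos: [0.5157, -0.1011, 0.074] force: [-1.1, -1.6, 5.7] 
tcp_pos: [0.5154, -0.0992, 0.074] force: [-2.2, -2.3, 5.6] 
tcp_pos: [0.515, -0.0972, 0.074] force: [-2.3, -1.9, 6.1] 
tcp_pos: [0.5147, -0.0952, 0.074] force: [-1.7, -0.8, 6.4] 
tcp_pos: [0.5144, -0.0933, 0.074] force: [-2.3, -2.5, 7.2] 
tcp_pos: [0.5142, -0.0917, 0.074] force: [-2.7, -8.7, 5.3]
```

```bash
f(){ grep -E "tcp_pos|force: \[" | tr '\n' ' '; echo; }
python3 -m inch '[{"claw":-1,"dx":0,"dy":0.002,"dz":0,"roll":0}]' | f
python3 -m inch '[{"claw":-1,"dx":0,"dy":0.002,"dz":0,"roll":0}]' | f
python3 -m inch '[{"claw":-1,"dx":0,"dy":0.002,"dz":0,"roll":0}]' | f
python3 -m inch '[{"claw":-1,"dx":0,"dy":0.002,"dz":0,"roll":0}]' | f
python3 -m inch '[{"claw":-1,"dx":0,"dy":0.002,"dz":0,"roll":0}]' | f
```

```text
tcp_pos: [0.514, -0.0903, 0.074] force: [-1.8, -6.6, 6.0] 
tcp_pos: [0.5137, -0.0886, 0.074] force: [-1.6, -10.8, 4.8] 
tcp_pos: [0.5133, -0.0864, 0.074] force: [-2.4, -10.0, 4.8] 
tcp_pos: [0.513, -0.0844, 0.074] force: [-3.1, -8.8, 6.6] 
tcp_pos: [0.5126, -0.0823, 0.074] force: [-3.8, -9.8, 5.9]
```

```bash
python3 -m inch '[{"claw":-1,"dx":0,"dy":0.0015,"dz":0,"roll":0},{"claw":-1,"dx":0,"dy":0.0015,"dz":0,"roll":0},{"claw":-1,"dx":0,"dy":0.0012,"dz":0,"roll":0}]' 5
python3 -m inch '[{"claw":-0.5,"dx":0,"dy":0,"dz":0,"roll":0},{"claw":-0.3,"dx":0,"dy":0,"dz":0,"roll":0},{"claw":0,"dx":0,"dy":0,"dz":0,"roll":0},{"claw":0.2,"dx":0,"dy":0,"dz":0,"roll":0},{"claw":0.2,"dx":0,"dy":0,"dz":0,"roll":0}]'
python3 -m inch '[{"claw":0.2,"dx":0,"dy":0,"dz":-0.02,"roll":0},{"claw":0.2,"dx":0,"dy":0,"dz":-0.05,"roll":0},{"claw":0.2,"dx":0,"dy":0,"dz":-0.08,"roll":0},{"claw":0.2,"dx":0,"dy":0,"dz":-0.11,"roll":0},{"claw":0.2,"dx":0,"dy":0,"dz":-0.11,"roll":0}]'
python3 -c "
from h import *
print(find('wrist',['grip','carriage'],save='w4.png'),find('side',['grip','carriage'],save='s4.png'))"
```

```text
t: 20.75
tcp_pos: [0.5123, -0.0801, 0.0739]
tcp_rot: [-0.074, 0.997, -0.0, -0.0]
force: [-3.9, -0.8, 7.1]
finger_gap: 0.228
gripper_force: 5.0
t: 21.25
tcp_pos: [0.5125, -0.0799, 0.0736]
tcp_rot: [-0.074, 0.997, 0.0, -0.0]
force: [0.4, 0.2, 0.4]
finger_gap: 0.586
gripper_force: 0.0
t: 21.75
tcp_pos: [0.514, -0.0804, 0.1873]
tcp_rot: [-0.074, 0.997, -0.002, 0.003]
force: [0.8, 0.4, -0.1]
finger_gap: 0.597
gripper_force: 0.0
{'grip': (array([ 0.5133, -0.0831,  0.0948]), 0.67), 'carriage': (array([ 0.512 , -0.0839,  0.049 ]), 0.58)} {'grip': (array([ 0.5077, -0.0828,  0.0882]), 0.62), 'carriage': (array([ 0.5083, -0.076 ,  0.0436]), 0.98)}
```

View pics/w4.png

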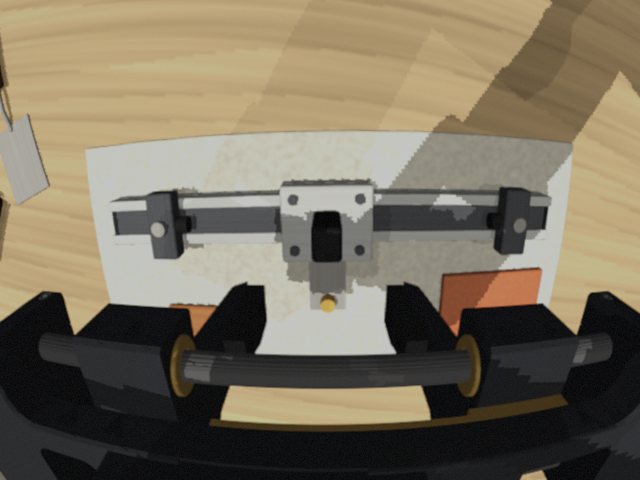

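The post stands free at (327,235) under the open fingers. The carriage is at y ≈ -0.081, the middle of the dragging stretch (-0.069 to -0.092).

```bash
python3 -c "
from rig import env
print(env.close_job())"
```

```text
the job is handed in; nothing more can be done
None
```

The carriage was pressed gently on the left stop and then the right, and I left it released near the middle of the dragging stretch (y ≈ -0.069 to -0.092 m, carriage at about -0.081 m); the job is handed in, but no verdict came back.

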